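Load the board carrier onto the printer nest

TASK

Draw the orange stop panel straight up out of the loading table and stand it in the free slot of the black rack. Then gently push the carrier along the table and against the two blue stops until its three foot pegs drop into the sockets of the nest and it sits flush, fully home. Do not disturb the green jar or the ring of tape.

Things in the scene. Friction and masses are not known exactly. Their poses are not given: they have to be found in the camera images.
- dock: fixed loading table 385x240x40 mm. Origin on the work surface; +x = loading direction, z up. Aluminium entry deck: top z=40, x -215..0, y -100..120 mm. Beyond x=0 the dark steel nest plate: top z=38, y -90..110 mm. The nest plate is adjustable: it sits anywhere within +-5 mm in x and y of its middle position, and its pose is not reported. Three 26 mm sockets in it match the carrier's pegs
- carrier: grey plate 120 (x) x 140 (y) mm, green circuit board on top, 0.35-0.6 kg, too wide to grasp. Origin: its centre at peg-tip level. Three steel foot pegs 12 mm long, 21 mm wide, tips 15 mm, at (42,0), (-42,48), (-42,-48) mm. Plate z 12..22, chips up to 27 mm. Starts on the entry deck behind the panel, origin at dock z=40, +x roughly along dock +x, 15-30 mm to +y
- panel: orange stop panel, 8 mm thick (x), 120 mm wide (y), 100 mm tall (z). Origin at the centre of its lower edge. Stands upright in the dock's slot with 80 mm showing above the deck, blocking the carrier's way; grasp it across its thickness at the top edge
- rack: fixed black slotted rack. Origin on the work surface under the middle of the free slot: slot 13 mm wide (x), 130 mm long (y), floor at z=12 mm, walls up to z=48 mm and 12 mm thick. Green boards, up to 97 mm high, fill the rack from x=83 to 138 mm
- dock_slot (a point): middle of the mouth of the stop panel's slot in the entry deck (dock x=-20, y=0, z=40 mm); slot 11 mm wide along x, 125 mm long along y, 20 mm deep
- dock_home (a point): where the seated carrier's origin would be if the nest were in its middle position: dock x=75, y=0, z=26 mm (12 mm below the nest plate's top). Axes as the dock's. The true home place is shifted with the nest, up to 5 mm each in x and y
- dock_stops (a point): the two blue stops, fixed to the nest plate and moving with it, 20 mm tall above it. End stop: across the +x end, inner face 60.5 mm beyond the true home centre. Side stop: on the -y side, inner face 70.5 mm from it, from 40 mm before to 60 mm after it. A carrier flat against both has its pegs over the sockets. This point: dock x=136, y=-71, z=58 mm, their corner at mid setting
- carrier_top (a point): centre of the green board's top, 24 mm above the carrier's peg tips; 30 x 50 mm around it is free of chips, for pressing down
- paste_jar: green screw-top jar, 64 mm across, 75 mm tall, standing loose; origin at centre of underside
- tape: yellow ring of tape, 90 mm across, 22 mm tall, lying loose
Mind the look-alikes: they are no part of the job. There is more than one size of the rack; the job needs the larger. There is more than one size of the carrier; the job needs the smaller.

How it is judged:
By the outcome, as a careful person would: the job done as asked, in the order asked, and still so for the second after the job is handed in, with the robot touching nothing.
It also fails if it takes over 72 s, if anything falls off the work surface, if the arm or the gripper's body presses on something with over 40 N, if the wrist force passes 120 N, or if a joint passes its speed limit or range.

ROBOT

A 7-joint arm with a two-finger parallel gripper is mounted at the origin on the work surface. World frame = base frame: x ahead of the robot, y to its left, z up, the work surface at z = 0. Lengths are in m, angles in degrees, forces in N, time in s.
With the tool pointing down it reaches from about 0.425 to 0.875 m from the base axis. Payload 8.4 kg.
Tool frame: the origin (TCP) lies on the centre line of the jaws, within the pads' length; the fingertips stand 8 mm ahead of it and the grasp point (between the pads) lies 11 mm behind it; z points along the fingers, y is the line along which they close (so a half turn about z gives the same grasp; the last joint's range is limited). The gripper opens to 85 mm and grips with 20 to 120 N. Pads are 22 mm wide; open, the fingers measure 114 mm over their backs; the gripper's body (76 mm by 85 mm) begins 54 mm behind the grasp point. The pads swing forward as they close: fully open they stand 13 mm farther back than shut.
Start: joints at [-81.142, 19.091, 2.286, 83.961, -0.768, 76.965, -3.352], TCP at [0.163, 0.629, 0.239] pointing down, gripper open.
Joint ranges: [-147.57, 147.57], [-21.85, 119.76], [-74.77, 79.35], [14.55, 137.4], [-85.83, 265.84], [4.83, 119.75], [-152.11, 152.11]. Speed limits (degrees/s): [127.2, 127.2, 159.86, 159.86, 180, 180, 180].

INTERFACE

Orientations are given as a 3x3 rotation matrix whose columns are the frame's x, y, z axes.
In Python, from rig import robot gives the robot as it stands.
- The arm moves only by the tool drive_tool, never from a script. Its argument "deltas" is a list of rows, each a list of 5 numbers: the shift along the tool's x, y, z scaled (see below), then the turn about the tool's z scaled (see below), then the opening, from 0 (shut) to 1 (fully open). In form: [[x, y, z, twist, jaw], ...]. A call has 1 to 12 rows; each row is the pose to reach, as a shift and turn from the pose commanded when the call began, along the tool's axes at that moment; what a row does not reach only later rows make up. The controller multiplies each number of a shift by 12 cm and each number of a turn by 60 degrees. A row lasts 1/8 s, in which the tool goes at most 62.5 mm and 10.7 degrees, less where a joint would pass 70% of its speed; a pose out of reach is approached as far as the arm can. A call with a number of a shift or a turn outside -1 to 1 is refused whole. A call with a gripper value outside its range is refused whole. The fingers move at their own pace and stop on an object; "squeeze" is the grip in N (left out, the last holds). Time passes only in rows, so rows that repeat a pose let the fingers close. It gives the time, the measured TCP pose, the force, the opening and the grip force at its end, in the units of the state.
- robot.get_state(): the state, without advancing time (a new reading comes with each control period).
- robot.camera(name): name is "scene" or "top" or "wrist"; returns a dict with "image" (384x512x3 uint8, red, green, blue), "fovy" (degrees; the focal length in pixels is half the picture's height over the tangent of half this angle, whatever the lens; pixels are square), "cx", "cy" (the principal point, pixels), "cam_to_world" (4x4, takes a point from camera to world coordinates). Camera axes: x right, y up, looking along -z (the intrinsics and any distortion apply to the point x, -y, -z); pixel columns grow to the right and rows downward; lengths in m; the calibration is good to about 2 mm. A picture is of the moment at which its call begins. There is no depth.
- robot.sign_off(): hands the job in; it is judged then, once.
Trained networks look in a picture, given as the dict that the camera call returned (one of the last four; its "shot" number tells which), for a name from the list of things; names that differ only in an ending like _2 or _b are one class to them, and where a whole thing is asked for, a point or a joint stands for the part that bears it (a point fixed in the world has none). Each returns a list of dicts, best first, with "p" (0 to 1); they miss things now and then, are a little off and sometimes report something else, mostly with a low value. They report only what shows in the picture. A call takes as long as a camera call. They do not tell look-alikes from the thing itself.
- robot.find_in(picture, query): "extent" ([centre column, centre row, width, height] in pixels, round what is visible of it).
- robot.cut_out(picture, query): "pixels" (384x512 bool, what is visible of it) and "extent" ([centre column, centre row, width, height] in pixels, round what is visible of it).
The state is a dict: "time_s": time; "joints": joint angles; "dq": joint speeds; "tau": joint torques, N m; "ee_pos": TCP position; "ee_rot": TCP orientation; "force": force on the tool from outside, world axes, zero at the start; "torque": the same for the moment, N m; "grip_width": opening from 0.0 (shut) to 1.0 (fully open); "gripper_force": force on a finger pad.
Only numpy, scipy, OpenCV 4.12 (cv2) and the standard library are available. Lean on these libraries where they do the work, as an engineer would, in place of code of your own. Each camera call takes 0.05 s, during which the arm holds its last target. There are 200 camera calls.

## Working session

There is one attempt and no reset: what is moved stays moved. The work goes in short steps, Python scripts to look and compute and a tool call to move; the robot and the scene stay as the last step left them, time stands still between calls to the robot, and variables do not carry over. Pictures are saved under pics/ and viewed, at most 13 in all, crops included, and the job is handed in when it is done.

Besides the shell and the picture viewer there is one more tool, called as a command line: name --pt "numbers of a row" for each row, then --argument value for the rest. drive_tool: Moves the arm, as the interface text tells. Shifts and turns lie within -1 to 1; 1 stands for 12 cm of shift or 60 degrees of turn. Its arguments: {"type":"object","properties":{"deltas":{"type":"array","items":{"type":"array","items":{"type":"number","minimum":-1,"maximum":1}}},"squeeze":{"type":"number"}},"required":["deltas"]}

```bash
mkdir -p pics
cat > h.py <<'E'
import numpy as np, cv2
from rig import robot
def K(p):
    f=p["image"].shape[0]/2/np.tan(np.radians(p["fovy"])/2); return f,p["cx"],p["cy"]
def ray(p,u,v):
    f,cx,cy=K(p); T=np.array(p["cam_to_world"]); d=T[:3,:3]@np.array([(u-cx)/f,-(v-cy)/f,-1]); return T[:3,3],d
def atz(p,u,v,z):
    o,d=ray(p,u,v); return o+d*(z-o[2])/d[2]
def proj(p,X):
    f,cx,cy=K(p); T=np.array(p["cam_to_world"]); c=(np.atleast_2d(X)-T[:3,3])@T[:3,:3]
    return np.c_[cx+f*c[:,0]/-c[:,2],cy-f*c[:,1]/-c[:,2]]
def save(p,n): cv2.imwrite("pics/"+n,p["image"][:,:,::-1])
E
python3 - <<'E'
from h import *
np.set_printoptions(precision=4,suppress=True)
ps={n:robot.camera(n) for n in("scene","top")}
for n,p in ps.items():
    save(p,n+"0.png"); print(n,[k for k in p if k!="image"],p["fovy"],p["cx"],p["cy"],np.array(p["cam_to_world"]))
    for q in("dock","carrier","panel","rack","paste_jar","tape"):
        for r in robot.find_in(p,q)[:3]: print(q,round(r["p"],2),np.round(r["extent"],1),atz(p,r["extent"][0],r["extent"][1],.04))
print(robot.get_state())
im=np.hstack([cv2.imread("pics/scene0.png"),cv2.imread("pics/top0.png")])
E
```

```text
scene ['fovy', 'cx', 'cy', 'cam_to_world', 'shot'] 51.50156236550157 251.5690511400294 189.77218346236256 [[ 0.3494 -0.7975  0.4918  0.9206]
 [ 0.9369  0.3001 -0.1791 -0.1013]
 [-0.0047  0.5233  0.8521  0.8958]
 [ 0.      0.      0.      1.    ]]
dock 0.58 [284.2 261.5 187.  140.8] [0.6319 0.0811 0.04  ]
carrier 0.65 [307.5 108.3  75.8  66.2] [0.2253 0.3259 0.04  ]
carrier 0.62 [242.8 253.9  58.3  56.8] [ 0.5816 -0.0007  0.04  ]
panel 0.71 [285.4 247.8  25.5  65.1] [0.602  0.0968 0.04  ]
rack 0.88 [ 79.5 295.1 112.6  94.6] [ 0.5468 -0.3656  0.04  ]
rack 0.73 [ 70.2 215.8  62.8  52.7] [ 0.341  -0.3602  0.04  ]
rack 0.28 [283.5 269.3 186.6 124.6] [0.6485 0.0724 0.04  ]
paste_jar 0.83 [155.1 335.5  42.6  36.3] [ 0.6871 -0.2309  0.04  ]
paste_jar 0.48 [244.4 255.2  63.9  59.7] [0.5859 0.0017 0.04  ]
paste_jar 0.42 [ 80.  297.1 113.6  95.9] [ 0.5517 -0.3652  0.04  ]
tape 0.77 [377.2 148.1  32.1  25.9] [0.4225 0.441  0.04  ]
top ['fovy', 'cx', 'cy', 'cam_to_world', 'shot'] 56.68879364227514 257.1895711226246 196.28433511422799 [[ 0.007   0.9805 -0.1964  0.2464]
 [-0.9999  0.0051 -0.0103  0
[... 462 characters left out ...]
51.2 129.4  26.4  28.9] [ 0.6773 -0.2357  0.04  ]
tape 0.71 [131.4 213.   29.1  34. ] [0.4061 0.4418 0.04  ]
{'time_s': 0.7, 'joints': array([-81.1414,  19.0895,   2.2859,  83.9623,  -0.7667,  76.9655,
        -3.3506]), 'dq': array([ 0.041 ,  0.0753,  0.1011,  0.1166, -0.0991, -0.0595,  0.0059]), 'tau': array([  0.0003, -65.8141,   1.363 , -40.5752,   0.0166,   0.0028,
        -0.    ]), 'ee_pos': array([0.1632, 0.6291, 0.2393]), 'ee_rot': array([[-0.968 ,  0.2511,  0.    ],
       [ 0.2511,  0.968 , -0.    ],
       [-0.    , -0.    , -1.    ]]), 'force': array([-0.2106, -0.2392, -0.4843]), 'torque': array([-0.0127, -0.0276,  0.051 ]), 'gripper_force': 0.0, 'grip_width': 1.003426592698203}
```

Run:
```python
import cv2
for n in("scene0","top0"):
    i=cv2.imread(f"pics/{n}.png")
    c=i[150:384,0:400] if n=="scene0" else i[90:270,170:450]
    k=2 if n=="scene0" else 2.8
    cv2.imwrite(f"pics/{n}c.png",cv2.resize(c,None,fx=k,fy=k,interpolation=cv2.INTER_CUBIC))
```

```text
(no output)
```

View pics/scene0c.png

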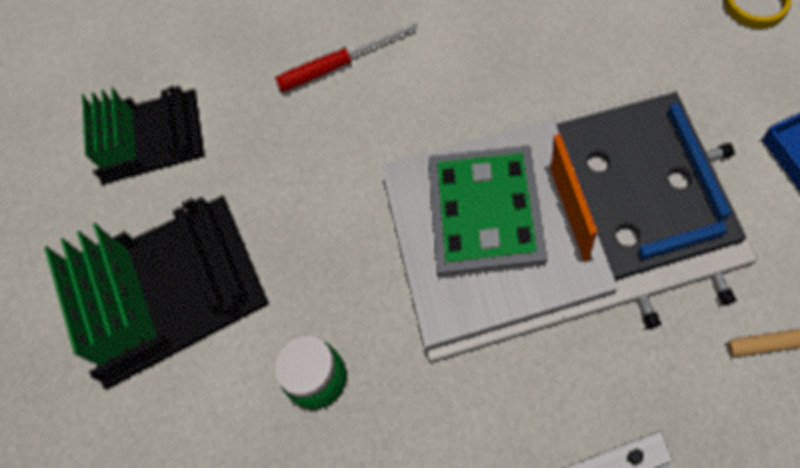

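View pics/top0c.png

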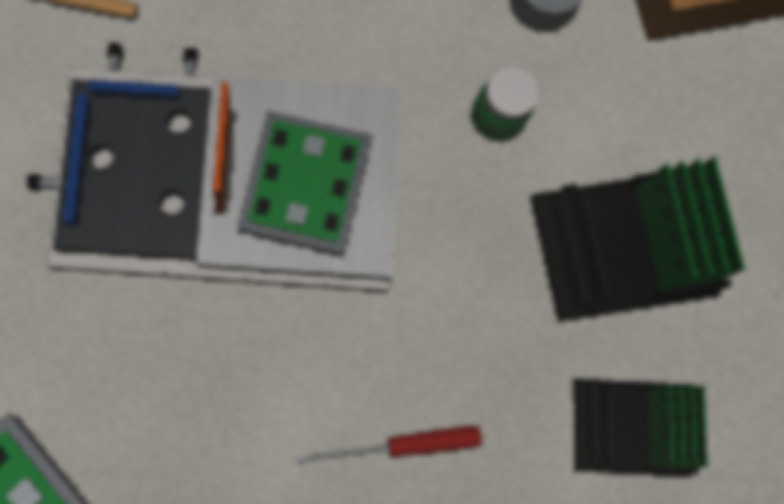

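```bash
cat >> h.py <<'E'
def delta(pos,ydir=None):
    """deltas (tool units) to world pos with tool y along ydir (world xy, sign free)"""
    s=robot.get_state(); R=np.array(s["ee_rot"]); p=np.array(s["ee_pos"])
    d=R.T@(np.array(pos)-p)/.12; tw=0
    if ydir is not None:
        y=R.T@np.r_[ydir,0]; y=y*np.sign(y[1]); tw=np.degrees(np.arctan2(-y[0],y[1]))
    print("delta",d.round(4),"dist mm",np.round(1000*np.linalg.norm(np.array(pos)-p)),"twist",round(tw/60,4),"j7",round(s["joints"][6],1))
E
python3 - <<'E'
from h import *
np.set_printoptions(precision=4,suppress=True)
p=robot.camera("top")
P=lambda a,b,z:atz(p,170+a/2.8,90+b/2.8,z)
a=P(390,277,.04);b=P(200,262,.04);c=P(398,85,.04);print(a,b,c)
print("panel top",P(224,84,.12),P(220,195,.12))
print("rack corners",P(532,195,.048),P(560,320,.048), P(727,295,.02))
x=(b-a)[:2];x/=np.linalg.norm(x);print("dockx",x)
delta([.55,.07,.38],x)
E
```

```text
[ 0.4837 -0.099   0.04  ] [0.4995 0.1091 0.04  ] [ 0.7074 -0.113   0.04  ]
panel top [0.6734 0.0823 0.12  ] [0.5515 0.0851 0.12  ]
rack corners [ 0.5752 -0.2563  0.048 ] [ 0.4355 -0.2793  0.048 ] [ 0.4696 -0.4739  0.02  ]
dockx [0.0759 0.9971]
delta [-4.2902 -3.7012 -1.1725] dist mm 694.0 twist -0.1698 j7 -3.4
```

drive_tool --pt "-0.35 -0.3 -0.12 0 1" --pt "-0.7 -0.6 -0.24 0 1" --pt "-0.86 -0.74 -0.24 0 1" --pt "-0.86 -0.74 -0.24 0 1"

```text
time_s: 1.25
ee_pos: [0.2422, 0.5161, 0.2685]
ee_rot: [[-0.967, 0.254, 0.0], [0.254, 0.967, 0.001], [-0.0, 0.001, -1.0]]
force: [-0.7, -0.2, -0.0]
grip_width: 0.994
gripper_force: 0.0
```

drive_tool --pt "-0.35 -0.3 -0.12 0 1" --pt "-0.7 -0.6 -0.24 0 1" --pt "-0.86 -0.74 -0.24 0 1" --pt "-0.86 -0.74 -0.24 0 1"

```text
time_s: 1.75
ee_pos: [0.3188, 0.4052, 0.2969]
ee_rot: [[-0.968, 0.253, 0.0], [0.253, 0.968, 0.0], [0.0, 0.0, -1.0]]
force: [-0.4, 0.7, -0.8]
grip_width: 0.997
gripper_force: 0.0
```

drive_tool --pt "-0.35 -0.3 -0.12 0 1" --pt "-0.7 -0.6 -0.24 0 1" --pt "-0.86 -0.74 -0.24 0 1" --pt "-0.86 -0.74 -0.24 0 1"

```text
time_s: 2.25
ee_pos: [0.3962, 0.294, 0.3255]
ee_rot: [[-0.968, 0.252, -0.0], [0.252, 0.968, -0.0], [0.0, -0.0, -1.0]]
force: [0.3, 1.6, 0.9]
grip_width: 1.0
gripper_force: 0.0
```

drive_tool --pt "-0.35 -0.3 -0.12 0 1" --pt "-0.7 -0.6 -0.24 0 1" --pt "-0.86 -0.74 -0.24 0 1" --pt "-0.86 -0.74 -0.24 0 1"

```text
time_s: 2.75
ee_pos: [0.4738, 0.1827, 0.3541]
ee_rot: [[-0.968, 0.251, -0.0], [0.251, 0.968, -0.001], [0.0, -0.001, -1.0]]
force: [-0.3, 0.9, -0.0]
grip_width: 0.997
gripper_force: 0.0
```

drive_tool --pt "-0.35 -0.3 -0.12 -0.17 1" --pt "-0.7 -0.6 -0.24 -0.17 1" --pt "-0.86 -0.74 -0.24 -0.17 1" --pt "-0.86 -0.74 -0.24 -0.17 1"

```text
time_s: 3.25
ee_pos: [0.5515, 0.0712, 0.3825]
ee_rot: [[-0.997, 0.075, -0.001], [0.075, 0.997, -0.001], [0.001, -0.001, -1.0]]
force: [-0.5, 0.1, -0.6]
grip_width: 1.003
gripper_force: 0.0
```

Run:
```python
from h import *
np.set_printoptions(precision=4,suppress=True)
p=robot.camera("wrist"); save(p,"w1.png"); np.save("w1.npy",p,allow_pickle=True)
print(p["fovy"],p["cx"],p["cy"]);print(np.array(p["cam_to_world"]))
i=cv2.imread("pics/w1.png");cv2.imwrite("pics/w1b.png",cv2.resize(i,None,fx=1.5625,fy=1.5625,interpolation=cv2.INTER_CUBIC))
```

```text
60.23657723591329 257.8107752295943 186.38143064515177
[[ 0.0754 -0.9587 -0.2744  0.4814]
 [ 0.9972  0.0721  0.0218  0.0766]
 [-0.0011 -0.2753  0.9614  0.5175]
 [ 0.      0.      0.      1.    ]]
```

View pics/w1b.png

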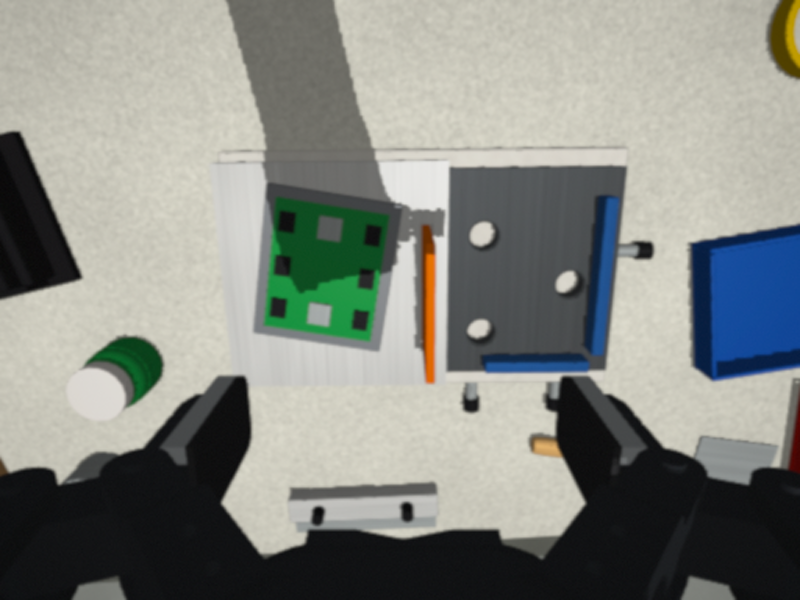

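```bash
cat >> h.py <<'E'
from scipy.optimize import least_squares
def tri(l):
    A=np.zeros((3,3));b=np.zeros(3)
    for p,u,v in l:
        o,d=ray(p,u,v); d=d/np.linalg.norm(d); M=np.eye(3)-np.outer(d,d); A+=M;b+=M@o
    return np.linalg.solve(A,b)
def fit2d(model,world):
    m=np.asarray(model);w=np.asarray(world)[:,:2]
    def f(q):
        c,s=np.cos(q[2]),np.sin(q[2]); return (m@np.array([[c,s],[-s,c]])+q[:2]-w).ravel()
    r=least_squares(f,[*w.mean(0),1.5]); return r.x,r.fun.reshape(-1,2)
E
python3 - <<'E'
from h import *
np.set_printoptions(precision=4,suppress=True)
p=np.load("w1.npy",allow_pickle=True).item()
s=robot.camera("scene");t=robot.camera("top")
W=lambda a,b,z:atz(p,a/1.5625,b/1.5625,z)
c=[(213,163),(449,160),(232,385),(447,384)]
q,r=fit2d([(-.215,.12),(0,.12),(-.215,-.1),(0,-.1)],[W(*x,.04) for x in c]);print("dock",q,np.degrees(q[2]),r*1000)
R=np.array([[np.cos(q[2]),-np.sin(q[2])],[np.sin(q[2]),np.cos(q[2])]])
print("dock near corners scene/top tri",tri([(p,213/1.5625,163/1.5625),(t,170+390/2.8,90+277/2.8)]),tri([(p,213/1.5625,163/1.5625),(s,385/2,150+180/2)]))
for n,m in dict(sock1=(483,234),sock2=(567,282),sock3=(479,329)).items(): print(n,R.T@(W(*m,.038)[:2]-q[:2])*1000)
for n,m in dict(n1=(449,166),n2=(626,166),n3=(447,372),n4=(605,370)).items(): print(n,R.T@(W(*m,.038)[:2]-q[:2])*1000)
a=tri([(p,428/1.5625,250/1.5625),(s,557/2,150+135/2)]);b=tri([(p,431/1.5625,382/1.5625),(s,595/2,150+235/2)])
print("panel top",a,b,"in dock",R.T@(a[:2]-q[:2])*1000,R.T@(b[:2]-q[:2])*1000)
w2=W(428,250,.12),W(431,382,.12);print(w2,[R.T@(x[:2]-q[:2])*1000 for x in w2])
print("slot exp",R@[-.02,0]+q[:2])
# carrier plate corners at z=.062
k=[(270,183),(402,207),(378,350),(253,333)]
qc,rc=fit2d([(-.06,.07),(.06,.07),(.06,-.07),(-.06,-.07)],[W(*x,.062) for x in k]);print("carrier",qc,np.degrees(qc[2]-q[2]),rc*1000,R.T@(qc[:2]-q[:2])*1000)
for pic,n in((p,"w"),(t,"t")):
  for d in robot.cut_out(pic,"panel")[:2] if n!="w" else []: print(n,d["p"],d["extent"],cv2.minAreaRect(np.argwhere(d["pixels"])[:,::-1].astype(np.float32)))
delta([*(R@[-.02,0]+q[:2]),.2],R[:,0])
E
```

```text
dock [0.6191 0.109  1.5004] 85.9661919203117 [[-1.3202 -2.0024]
 [ 0.4644  1.2352]
 [ 0.4595  1.8056]
 [ 0.3963 -1.0384]]
dock near corners scene/top tri [ 0.4862 -0.1005  0.0263] [ 0.4885 -0.1027  0.0075]
sock1 [31.9912 53.0778]
sock2 [114.2939   6.2591]
sock3 [ 31.6026 -41.2546]
n1 [ -0.9917 115.0671]
n2 [158.552  114.2719]
n3 [  0.9426 -87.2303]
n4 [160.137  -85.7522]
panel top [0.5623 0.0903 0.1242] [0.6787 0.0855 0.1145] in dock [-22.621   55.3522] [-19.1843 -61.0281]
(array([0.5629, 0.0897, 0.12  ]), array([0.6759, 0.0852, 0.12  ])) [array([-23.166 ,  54.6988]), array([-19.6956, -58.3168])]
slot exp [0.6177 0.089 ]
carrier [ 0.5874 -0.002   1.3254] -10.02840479756659 [[-0.8376 -2.3028]
 [-0.8301  1.8578]
 [ 2.4794  0.7082]
 [-0.8117 -0.2632]] [-112.9761   23.8356]
delta [-0.5504  0.1755  1.523 ] dist mm 195.0 twist -0.0014 j7 77.0
```

drive_tool --pt "-0.28 0.09 0.35 0 1" --pt "-0.55 0.17 0.7 0 1" --pt "-0.55 0.17 0.7 0 1"

```text
time_s: 3.82
ee_pos: [0.6175, 0.088, 0.2945]
ee_rot: [[-0.997, 0.072, -0.007], [0.072, 0.997, -0.002], [0.007, -0.003, -1.0]]
force: [-0.7, 0.5, -0.4]
grip_width: 1.0
gripper_force: 0.0
```

drive_tool --pt "0 0 0.3 0 1" --pt "0 0 0.6 0 1" --pt "0 0 0.6 0 1"

```text
time_s: 4.2
ee_pos: [0.6168, 0.0863, 0.2263]
ee_rot: [[-0.997, 0.074, -0.003], [0.074, 0.997, -0.0], [0.003, -0.0, -1.0]]
force: [0.3, 0.6, 0.8]
grip_width: 1.001
gripper_force: 0.0
```

Run:
```python
from h import *
np.set_printoptions(precision=4,suppress=True)
p=robot.camera("wrist"); save(p,"w2.png"); np.save("w2.npy",p,allow_pickle=True)
print(np.array(p["cam_to_world"])[:3,3],robot.get_state()["ee_pos"])
hsv=cv2.cvtColor(p["image"],cv2.COLOR_RGB2HSV); m=((hsv[...,0]<16)&(hsv[...,1]>180)&(hsv[...,2]>60)).astype(np.uint8)
n,l,st,_=cv2.connectedComponentsWithStats(m); k=1+st[1:,4].argmax(); print(st[k])
for v in range(st[k][1],st[k][1]+st[k][3],12):
    u=np.where(l[v]==k)[0]; print(v,u.min(),u.max(),[p["image"][v,x].tolist() for x in (u.min()+1,u.max()-1)])
i=cv2.imread("pics/w2.png");cv2.imwrite("pics/w2b.png",cv2.resize(i,None,fx=1.5625,fy=1.5625,interpolation=cv2.INTER_CUBIC))
```

```text
[0.547  0.0914 0.3615] [0.6179 0.0861 0.2283]
[ 255  106   10  154 1232]
106 257 261 [[120, 57, 1], [123, 58, 6]]
118 255 259 [[145, 67, 0], [148, 69, 0]]
130 255 264 [[145, 67, 0], [215, 104, 0]]
142 255 263 [[143, 66, 0], [146, 67, 0]]
154 255 263 [[144, 67, 0], [146, 68, 0]]
166 255 263 [[143, 66, 0], [145, 66, 0]]
178 256 263 [[146, 67, 0], [146, 67, 0]]
190 256 263 [[146, 67, 0], [145, 66, 0]]
202 256 263 [[145, 66, 0], [146, 67, 0]]
214 256 263 [[144, 66, 0], [145, 68, 0]]
226 257 263 [[144, 66, 0], [145, 65, 0]]
238 257 263 [[145, 66, 0], [145, 66, 0]]
250 257 264 [[244, 121, 0], [243, 121, 0]]
```

View pics/w2b.png

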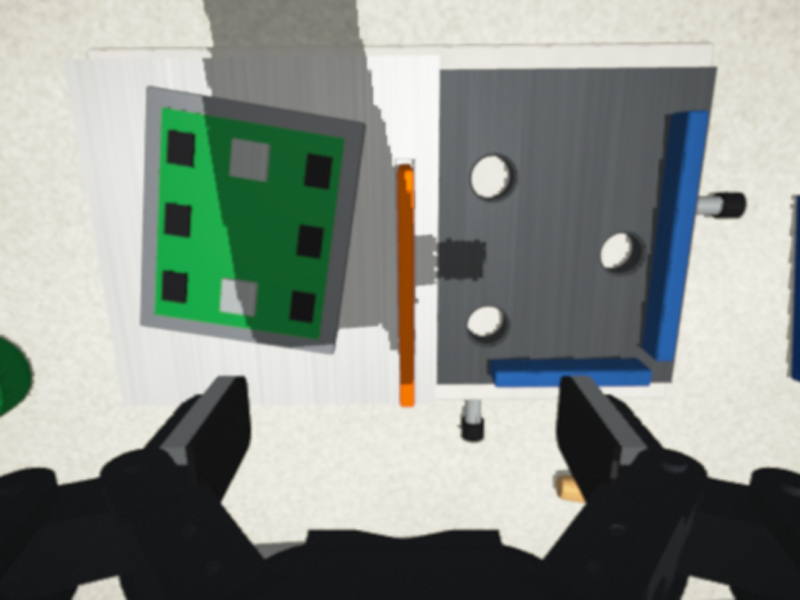

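Run:
```python
from h import *
np.set_printoptions(precision=4,suppress=True)
p=np.load("w2.npy",allow_pickle=True).item()
W=lambda a,b,z:atz(p,a/1.5625,b/1.5625,z)
a=atz(p,259.2,135,.12);b=atz(p,260.5,245,.12);d=(b-a)[:2];print("panel line",a,b,np.degrees(np.arctan2(d[1],d[0]))+90, "ends",atz(p,259,108,.12),atz(p,260,259.5,.12))
c=[(68,60),(440,54),(125,404),(437,404)]
q,r=fit2d([(-.215,.12),(0,.12),(-.215,-.1),(0,-.1)],[W(*x,.04) for x in c]);print("dock",q,np.degrees(q[2]),r*1000)
R=np.array([[np.cos(q[2]),-np.sin(q[2])],[np.sin(q[2]),np.cos(q[2])]])
ws=[W(493,177,.038),W(621,252,.038),W(488,323,.038)]
qs,rs=fit2d([(-.042,.048),(.042,0),(-.042,-.048)],ws);print("home from sockets",qs,np.degrees(qs[2]),rs*1000,R.T@(qs[:2]-q[:2])*1000)
for m in [(440,70),(716,67),(437,383),(672,381)]: print("nest",R.T@(W(*m,.038)[:2]-q[:2])*1000)
print("slot exp",R@[-.02,0]+q[:2])
k=[(147,86),(366,123),(332,353),(141,326)]
qc,rc=fit2d([(-.06,.07),(.06,.07),(.06,-.07),(-.06,-.07)],[W(*x,.062) for x in k]);print("carrier",qc,np.degrees(qc[2]-q[2]),rc*1000,R.T@(qc[:2]-q[:2])*1000)
print("side stop near/far top inner edge", [R.T@(W(*x,.058)[:2]-q[:2])*1000 for x in((490,360),(650,361))])
print("end stop top inner edge", [R.T@(W(*x,.058)[:2]-q[:2])*1000 for x in((668,113),(643,355))])
t=np.radians(86.5)
delta([.619,.0875,.098],[np.cos(t),np.sin(t)])
```

```text
panel line [0.5767 0.0901 0.12  ] [0.664  0.0847 0.12  ] 86.48689752522897 ends [0.5576 0.0913 0.12  ] [0.6767 0.0834 0.12  ]
dock [0.6196 0.1088 1.5035] 86.14504997809546 [[-0.7876 -0.8353]
 [ 0.9627  0.7268]
 [ 0.6314 -0.0143]
 [-0.8065  0.1228]]
home from sockets [0.6201 0.1835 1.5061] 86.29548565652858 [[-0.6829 -0.13  ]
 [-0.1169  0.6321]
 [ 0.7997 -0.5021]] [74.584   4.5569]
nest [ -0.5494 112.6876]
nest [159.1472 113.1585]
nest [ -0.1057 -85.9518]
nest [160.515 -85.539]
slot exp [0.6183 0.0888]
carrier [ 0.5877 -0.0029  1.3344] -9.691005074334257 [[-0.7584 -0.3176]
 [-0.4294 -0.0599]
 [ 1.4419  1.0487]
 [-0.2541 -0.6712]] [-113.6072   24.3551]
side stop near/far top inner edge [array([ 31.9431, -60.4959]), array([133.4025, -61.8687])]
end stop top inner edge [array([125.0248,  87.0842]), array([128.4752, -57.7373])]
delta [-0.0087  0.0119  1.0858] dist mm 130.0 twist -0.013 j7 82.4
```

drive_tool --pt "0 0.01 0.4 -0.013 1" --pt "0 0.01 0.7 -0.013 0.5" --pt "0 0.01 0.7 -0.013 0.5"

```text
time_s: 4.62
ee_pos: [0.618, 0.0869, 0.1434]
ee_rot: [[-0.998, 0.061, -0.002], [0.061, 0.998, -0.0], [0.002, -0.0, -1.0]]
force: [0.1, 0.2, 0.9]
grip_width: 0.603
gripper_force: 0.0
```

drive_tool --pt "0 0 0.2 0 0.5" --pt "0 0 0.38 0 0.5" --pt "0 0 0.38 0 0.5" --pt "0 0 0.38 0 0" --pt "0 0 0.38 0 0" --pt "0 0 0.38 0 0" --pt "0 0 0.38 0 0" --pt "0 0 0.38 0 0" --squeeze 40

```text
time_s: 5.62
ee_pos: [0.6198, 0.0867, 0.0997]
ee_rot: [[-0.998, 0.062, 0.003], [0.062, 0.998, 0.001], [-0.003, 0.001, -1.0]]
force: [0.4, 0.4, 7.6]
grip_width: 0.086
gripper_force: 40.3
```

drive_tool --pt "0 0 -0.08 0 0" --pt "0 0 -0.16 0 0" --pt "0 0 -0.24 0 0" --pt "0 0 -0.32 0 0" --pt "0 0 -0.6 0 0" --pt "0 0 -0.9 0 0" --pt "0 0 -0.9 0 0"

```text
time_s: 6.5
ee_pos: [0.6202, 0.0863, 0.2092]
ee_rot: [[-0.998, 0.062, 0.005], [0.062, 0.998, 0.001], [-0.005, 0.002, -1.0]]
force: [0.5, -0.5, -0.1]
grip_width: 0.084
gripper_force: 39.1
```

Run:
```python
from h import *
np.set_printoptions(precision=4,suppress=True)
s=robot.get_state();print(s["joints"],s["ee_pos"],s["force"])
delta([.54,-.20,.24],[np.sin(np.radians(10)),np.cos(np.radians(10))])
```

```text
[-39.4399  19.0594  34.6882  91.5068 -11.2804  72.6546  83.524 ] [0.6202 0.0863 0.2092] [ 0.4922 -0.5342 -0.0714]
delta [ 0.5173 -2.4223 -0.2637] dist mm 299.0 twist 0.1071 j7 83.5
```

drive_tool --pt "0.1 -0.36 -0.12 0 0" --pt "0.2 -0.72 -0.22 0 0" --pt "0.2 -0.72 -0.22 0 0"

```text
time_s: 6.88
ee_pos: [0.5885, -0.0031, 0.2329]
ee_rot: [[-0.998, 0.069, 0.001], [0.069, 0.998, -0.001], [-0.001, -0.0, -1.0]]
force: [0.4, 0.6, -1.6]
grip_width: 0.081
gripper_force: 39.1
```

drive_tool --pt "0.1 -0.36 -0.12 0 0" --pt "0.2 -0.72 -0.22 0 0" --pt "0.2 -0.72 -0.22 0 0"

```text
time_s: 7.25
ee_pos: [0.5592, -0.0868, 0.2592]
ee_rot: [[-0.998, 0.068, 0.001], [0.068, 0.998, -0.0], [-0.001, -0.0, -1.0]]
force: [-0.6, 1.0, -0.9]
grip_width: 0.084
gripper_force: 39.2
```

drive_tool --pt "0.1 -0.36 -0.12 -0.11 0" --pt "0.2 -0.72 -0.22 -0.21 0" --pt "0.2 -0.72 -0.22 -0.21 0" --pt "0.2 -0.72 -0.22 -0.21 0"

```text
time_s: 7.75
ee_pos: [0.5311, -0.1663, 0.2842]
ee_rot: [[-0.987, -0.158, -0.001], [-0.158, 0.987, 0.001], [0.001, 0.001, -1.0]]
force: [-0.0, 0.5, -2.1]
grip_width: 0.084
gripper_force: 39.3
```

Run:
```python
from h import *
np.set_printoptions(precision=4,suppress=True)
p=robot.camera("wrist"); save(p,"w3.png"); np.save("w3.npy",p,allow_pickle=True)
s=robot.get_state();print(s["joints"],s["ee_pos"],s["ee_rot"])
i=cv2.imread("pics/w3.png");i=cv2.convertScaleAbs(i,alpha=1.0);i=(255*(i/255.)**.6).astype(np.uint8);cv2.imwrite("pics/w3b.png",cv2.resize(i[:,0:300],None,fx=2,fy=1.5625,interpolation=cv2.INTER_CUBIC) if 0 else cv2.resize(i,None,fx=1.5625,fy=1.5625,interpolation=cv2.INTER_CUBIC))
```

```text
[-25.0761   7.6539  42.2685  94.9818  -5.2391  79.4564 117.0378] [ 0.5311 -0.1659  0.284 ] [[-0.9873 -0.1587 -0.0012]
 [-0.1587  0.9873  0.0006]
 [ 0.0011  0.0007 -1.    ]]
```

View pics/w3b.png

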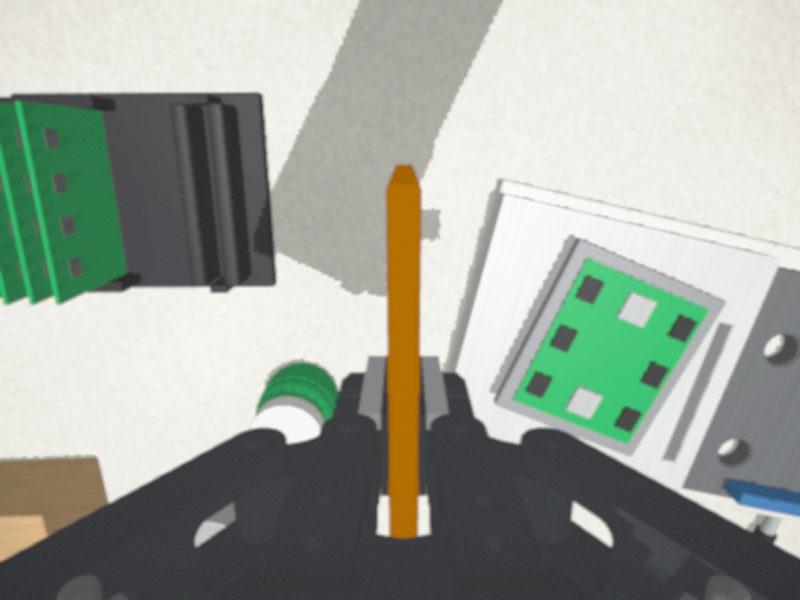

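Run:
```python
from h import *
i=cv2.imread("pics/w3.png");c=i[52:195,95:185].astype(float);c=np.clip(c/130,0,1)**.6*255
cv2.imwrite("pics/w3c.png",cv2.resize(c.astype(np.uint8),None,fx=6,fy=4,interpolation=cv2.INTER_CUBIC))
g=cv2.cvtColor(i,cv2.COLOR_BGR2GRAY)
for r in(75,100,125,150,170): print(r,list(zip(range(105,172),g[r-2:r+3,105:172].mean(0).astype(int))) if r==125 else g[r-2:r+3,105:172].mean(0).astype(int).tolist())
```

```text
75 [39, 39, 39, 38, 34, 31, 33, 37, 42, 46, 50, 51, 43, 33, 25, 18, 15, 15, 14, 14, 15, 15, 14, 15, 17, 26, 36, 36, 32, 33, 37, 42, 47, 53, 57, 54, 45, 32, 21, 15, 14, 14, 14, 15, 15, 15, 20, 33, 42, 45, 45, 45, 46, 46, 46, 46, 46, 46, 46, 46, 44, 36, 28, 68, 146, 209, 228]
100 [38, 38, 39, 39, 39, 39, 39, 37, 33, 34, 37, 42, 46, 50, 50, 43, 33, 23, 17, 16, 15, 15, 16, 15, 15, 15, 15, 20, 30, 36, 35, 32, 35, 39, 45, 51, 55, 55, 50, 37, 25, 18, 15, 14, 15, 15, 16, 16, 19, 30, 40, 44, 45, 45, 45, 45, 45, 45, 45, 45, 45, 45, 43, 35, 29, 83, 162]
125 [(105, np.int64(36)), (106, np.int64(37)), (107, np.int64(37)), (108, np.int64(37)), (109, np.int64(37)), (110, np.int64(37)), (111, np.int64(38)), (112, np.int64(38)), (113, np.int64(38)), (114, np.int64(37)), (115, np.int64(36)), (116, np.int64(34)), (117, np.int64(34)), (118, np.int64(38)), (119, np.int64(43)), (120, np.int64(46)), (121, np.int64(48)), (122, np.int64(48)), (123, np.int64(43)), (124, np.int64(33)), (125, np.int64(24)), (126, np.int64(18)), (127, np.int64(16)), (128, np.int64(15)), (129, np.int64(14)), (130, np.int64(15)), 
[... 706 characters left out ...]
4(43)), (165, np.int64(43)), (166, np.int64(44)), (167, np.int64(43)), (168, np.int64(43)), (169, np.int64(40)), (170, np.int64(33)), (171, np.int64(25))]
150 [36, 36, 36, 36, 36, 36, 36, 36, 36, 36, 36, 37, 36, 36, 34, 34, 38, 42, 44, 46, 46, 41, 32, 23, 17, 15, 15, 15, 15, 15, 15, 15, 18, 26, 33, 33, 32, 34, 39, 43, 47, 49, 50, 44, 34, 24, 17, 15, 15, 15, 15, 16, 16, 23, 34, 39, 38, 32, 24, 20, 19, 20, 19, 20, 20, 20, 19]
170 [37, 36, 36, 36, 36, 36, 37, 36, 36, 36, 37, 36, 36, 36, 36, 34, 31, 32, 35, 38, 41, 43, 44, 41, 33, 25, 19, 16, 15, 15, 16, 16, 16, 15, 17, 24, 31, 32, 31, 33, 37, 40, 44, 47, 47, 42, 32, 22, 18, 15, 15, 16, 15, 16, 18, 25, 35, 39, 40, 40, 41, 41, 41, 41, 41, 41, 41]
```

View pics/w3c.png

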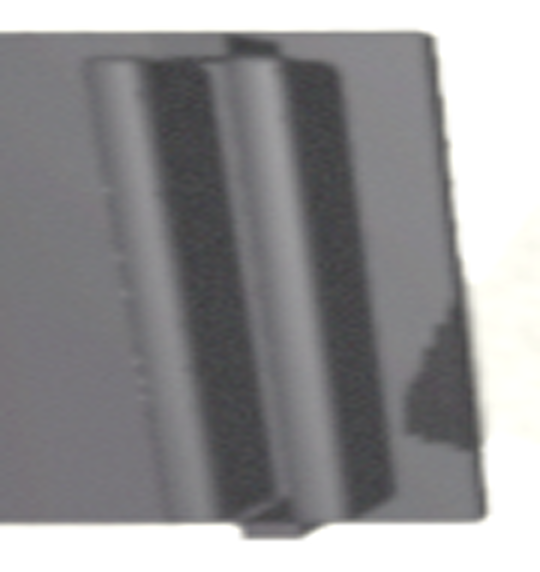

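Run:
```python
from h import *
np.set_printoptions(precision=4,suppress=True)
p=np.load("w3.npy",allow_pickle=True).item()
D={75:(110,118,133,142),100:(113,121,136,144.3),125:(116.5,124,138.3,146.8),150:(119.5,126.9,140.9,149.1),170:(121.3,129,142.8,151.1)}
e=[np.array([atz(p,D[r][k]+.0,r,.048)[:2] for r in D]) for k in range(4)]
fits=[np.polyfit(x[:,0],x[:,1],1) for x in e]
for f in fits: print("slope deg",np.degrees(np.arctan(f[0])),"y at x=.51",np.polyval(f,.51))
print("ends",atz(p,126,66.5,.048),atz(p,137,181,.048), "right base edge",atz(p,95+432/6,52+35/4,.012),atz(p,95+485/6,52+515/4,.012))
# height check from a second view: wrist vs top for wall end
# panel in hand: top edge near z
s=robot.get_state();zt=s["ee_pos"][2]+.0203
print("panel top line",atz(p,(388+420)/2/1.5625,190/1.5625,zt),atz(p,(388+418)/2/1.5625,350/1.5625,zt),s["ee_pos"])
```

```text
slope deg 9.354231598929319 y at x=.51 -0.32838296518987714
slope deg 9.430369541689693 y at x=.51 -0.31974159999316226
slope deg 9.292409006338707 y at x=.51 -0.303557139385619
slope deg 9.33620489086182 y at x=.51 -0.29407877282598105
ends [ 0.4584 -0.3188  0.048 ] [ 0.5823 -0.3     0.048 ] right base edge [ 0.4444 -0.2861  0.012 ] [ 0.5858 -0.2631  0.012 ]
panel top line [ 0.4713 -0.1756  0.3043] [ 0.5085 -0.1699  0.3043] [ 0.5311 -0.1659  0.284 ]
```

drive_tool --pt "0.07 -0.3 0.2 0 0" --pt "0.13 -0.6 0.3 -0.004 0" --pt "0.13 -0.6 0.3 -0.004 0"

```text
time_s: 8.18
ee_pos: [0.5257, -0.2426, 0.2473]
ee_rot: [[-0.987, -0.158, -0.003], [-0.158, 0.987, -0.001], [0.003, -0.0, -1.0]]
force: [-0.2, 0.1, -0.6]
grip_width: 0.081
gripper_force: 39.4
```

drive_tool --pt "0.07 -0.3 0.2 0 0" --pt "0.127 -0.57 0.4 0 0" --pt "0.127 -0.57 0.7 0 0" --pt "0.127 -0.57 0.7 0 0"

```text
time_s: 8.68
ee_pos: [0.5221, -0.3086, 0.1622]
ee_rot: [[-0.987, -0.163, -0.005], [-0.163, 0.987, 0.003], [0.005, 0.003, -1.0]]
force: [0.3, -0.6, -0.1]
grip_width: 0.08
gripper_force: 39.4
```

Run:
```python
from h import *
np.set_printoptions(precision=4,suppress=True)
p=robot.camera("wrist"); save(p,"w4.png"); np.save("w4.npy",p,allow_pickle=True)
t=robot.camera("top"); save(t,"t4.png");np.save("t4.npy",t,allow_pickle=True)
s=robot.get_state();print(s["joints"],s["ee_pos"],s["ee_rot"],np.array(p["cam_to_world"])[:3,3])
i=cv2.imread("pics/w4.png")[0:300,100:420];i=(np.clip(i/150.,0,1)**.6*255).astype(np.uint8);cv2.imwrite("pics/w4b.png",cv2.resize(i,None,fx=2,fy=2,interpolation=cv2.INTER_CUBIC))
```

```text
[ -9.2373  21.2175  44.8664  97.1525 -15.9715  68.2647 139.0755] [ 0.5236 -0.3098  0.1655] [[-0.9866 -0.1634 -0.    ]
 [-0.1634  0.9866  0.0004]
 [-0.      0.0004 -1.    ]] [ 0.4533 -0.3204  0.2974]
```

View pics/w4b.png

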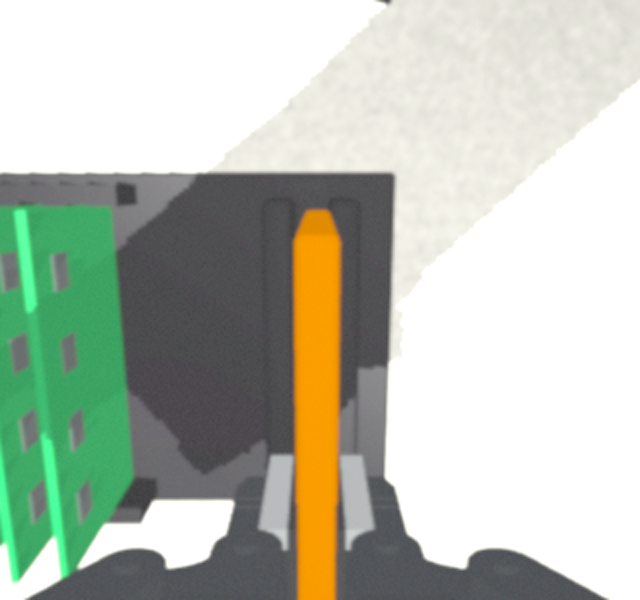

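Run:
```python
from h import *
np.set_printoptions(precision=4,suppress=True)
p=np.load("w4.npy",allow_pickle=True).item()
g=cv2.cvtColor(p["image"],cv2.COLOR_RGB2GRAY).astype(int)
for r in(102,103,104,105,125,150,170): print(r,g[r-1:r+2,226:250].mean(0).round(1).tolist(),"|",g[r-1:r+2,262:286].mean(0).round(1).tolist())
print("col ends L",g[92:112,235:243].mean(1).round(1),"R",g[92:112,269:276].mean(1).round(1))
s=robot.get_state();zb=s["ee_pos"][2]-.0797
print("panel bottom near end",atz(p,251.5,105,zb),atz(p,265.5,105,zb),"top",atz(p,246.5,119.5,zb+.1),atz(p,270,119.5,zb+.1),s["ee_pos"])
for u,v in((231.5,110),(246,110),(265,110),(280,110),(234,225),(279,225)): print(u,v,atz(p,u,v,.048))
```

```text
102 [23.3, 22.7, 22.3, 22.3, 21.7, 19.3, 19.0, 19.7, 19.7, 20.3, 20.7, 21.3, 20.7, 21.0, 20.7, 21.3, 20.3, 20.3, 18.7, 17.3, 17.3, 18.3, 21.0, 22.7] | [24.0, 22.0, 17.7, 17.0, 18.3, 21.0, 19.7, 21.3, 20.7, 20.7, 20.7, 21.0, 21.0, 20.0, 20.0, 19.7, 19.7, 18.7, 21.3, 23.0, 23.0, 24.3, 23.3, 24.0]
103 [22.7, 23.0, 22.3, 22.0, 21.3, 18.7, 20.3, 19.7, 20.7, 20.7, 21.0, 22.0, 21.7, 21.7, 21.7, 22.0, 21.3, 20.7, 19.0, 17.7, 17.0, 18.0, 21.0, 22.0] | [28.3, 25.0, 19.3, 18.7, 19.0, 21.7, 20.7, 21.7, 21.7, 21.3, 21.7, 21.3, 21.3, 20.7, 21.0, 20.3, 19.3, 18.3, 21.0, 22.7, 23.0, 24.3, 23.3, 23.7]
104 [22.7, 23.0, 22.0, 22.0, 20.3, 18.7, 20.0, 20.3, 21.0, 20.7, 21.3, 21.7, 22.3, 22.0, 21.7, 22.0, 21.7, 21.7, 19.3, 17.3, 17.3, 18.3, 20.7, 22.3] | [39.0, 34.0, 25.3, 21.0, 20.3, 21.3, 21.3, 22.0, 22.7, 21.7, 22.3, 22.3, 22.0, 21.0, 21.3, 20.3, 19.0, 18.0, 20.7, 22.7, 23.0, 24.0, 23.3, 23.7]
105 [23.0, 22.7, 22.0, 21.7, 20.0, 18.3, 19.7, 20.3, 21.3, 21.0, 21.7, 21.7, 22.3, 22.3, 21.7, 21.7, 21.7, 22.0, 19.0, 17.3, 17.0, 18.3, 21.0, 22.3] | [52.7, 47.0, 36.0, 26.7, 21.7, 20.7, 21.7, 21.7, 23.0, 22.3, 
[... 852 characters left out ...]
81.7, 79.3, 72.7, 56.0, 36.0, 23.7, 20.3, 20.7, 20.7, 21.0, 20.3, 18.7, 19.0, 19.3, 20.7, 21.3, 22.3, 21.0, 21.3, 23.0]
col ends L [22.9 22.5 23.1 22.6 22.4 21.9 20.5 17.6 18.5 19.9 21.  21.5 22.  21.5
 21.8 22.1 22.4 22.  22.  22.2] R [23.6 23.6 23.7 23.3 23.1 22.9 20.7 19.  18.1 20.3 20.4 21.6 22.1 22.3
 22.3 21.9 22.  21.9 21.6 21.9]
panel bottom near end [ 0.461  -0.3225  0.0858] [ 0.4596 -0.3139  0.0858] top [ 0.4622 -0.3224  0.1858] [ 0.461  -0.3147  0.1858] [ 0.5236 -0.3098  0.1655]
231.5 110 [ 0.4683 -0.3368  0.048 ]
246 110 [ 0.4665 -0.3263  0.048 ]
265 110 [ 0.4643 -0.3125  0.048 ]
280 110 [ 0.4625 -0.3016  0.048 ]
234 225 [ 0.5579 -0.3219  0.048 ]
279 225 [ 0.552  -0.2859  0.048 ]
```

drive_tool --pt "-0.008 -0.017 0.1 0 0" --pt "-0.008 -0.017 0.25 0 0" --pt "-0.008 -0.017 0.25 0 0" --pt "-0.008 -0.017 0.25 0 0"

```text
time_s: 9.28
ee_pos: [0.5238, -0.3134, 0.135]
ee_rot: [[-0.987, -0.161, -0.0], [-0.161, 0.987, -0.0], [0.0, -0.0, -1.0]]
force: [-0.2, -0.6, -1.3]
grip_width: 0.084
gripper_force: 39.5
```

Run:
```python
from h import *
np.set_printoptions(precision=4,suppress=True)
p=robot.camera("wrist"); save(p,"w5.png"); np.save("w5.npy",p,allow_pickle=True)
s=robot.get_state();print(s["ee_pos"],s["ee_rot"][0])
i=cv2.imread("pics/w5.png")[50:200,180:330];i=(np.clip(i/110.,0,1)**.6*255).astype(np.uint8);cv2.imwrite("pics/w5b.png",cv2.resize(i,None,fx=4,fy=4,interpolation=cv2.INTER_CUBIC))
```

```text
[ 0.5239 -0.3135  0.1352] [-0.987  -0.161   0.0003]
```

View pics/w5b.png

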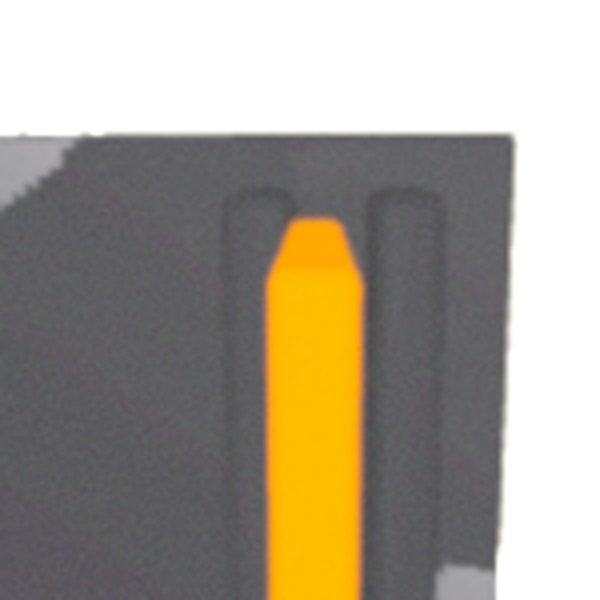

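drive_tool --pt "0 0.0175 0 0 0" --pt "0 0.0175 0 0 0" --pt "0 0.0175 0.06 0 0" --pt "0 0.0175 0.1 0 0" --pt "0 0.0175 0.14 0 0" --pt "0 0.0175 0.14 0 0"

```text
time_s: 10.07
ee_pos: [0.5232, -0.3111, 0.1176]
ee_rot: [[-0.987, -0.161, -0.001], [-0.161, 0.987, 0.0], [0.001, 0.0, -1.0]]
force: [0.1, -1.0, -0.5]
grip_width: 0.086
gripper_force: 39.5
```

Run:
```python
from h import *
np.set_printoptions(precision=4,suppress=True)
p=robot.camera("wrist"); save(p,"w6.png"); np.save("w6.npy",p,allow_pickle=True)
s=robot.get_state();print(s["ee_pos"],s["force"],s["torque"])
g=cv2.cvtColor(p["image"],cv2.COLOR_RGB2GRAY).astype(int)
for r in range(88,120,3): print(r,g[r-1:r+2,224:300].mean(0).round(0).astype(int).tolist())
```

```text
[ 0.5234 -0.3112  0.1179] [ 0.065  -0.2757 -1.5309] [ 0.0028 -0.0546  0.0509]
88 [22, 22, 21, 22, 22, 22, 22, 22, 22, 22, 22, 22, 22, 22, 22, 23, 22, 23, 23, 22, 21, 23, 23, 22, 24, 24, 23, 23, 25, 24, 24, 24, 24, 24, 25, 25, 25, 24, 25, 24, 24, 24, 24, 24, 24, 24, 24, 23, 23, 23, 24, 24, 23, 23, 23, 23, 24, 23, 24, 23, 23, 24, 24, 23, 24, 23, 23, 23, 23, 23, 23, 23, 23, 23, 23, 23]
91 [22, 22, 23, 22, 22, 22, 23, 22, 22, 22, 22, 22, 22, 23, 22, 23, 22, 22, 22, 22, 23, 22, 21, 22, 23, 24, 25, 24, 24, 25, 25, 24, 25, 24, 24, 24, 24, 24, 24, 24, 24, 24, 24, 24, 24, 24, 23, 23, 23, 23, 23, 23, 24, 24, 23, 24, 23, 23, 24, 24, 24, 23, 24, 23, 24, 23, 23, 24, 25, 24, 23, 24, 24, 23, 24, 23]
94 [23, 22, 22, 22, 21, 21, 23, 22, 23, 22, 22, 22, 21, 22, 23, 22, 22, 22, 22, 22, 22, 22, 22, 23, 22, 23, 23, 24, 24, 23, 23, 23, 24, 23, 24, 24, 23, 23, 24, 23, 24, 23, 23, 24, 24, 24, 23, 23, 23, 23, 24, 24, 23, 23, 23, 23, 23, 23, 23, 24, 23, 23, 23, 24, 24, 24, 24, 23, 23, 23, 24, 24, 23, 23, 24, 23]
97 [23, 23, 22, 22, 23, 21, 23, 23, 22, 21, 21, 21, 20, 19, 20, 21, 20, 19, 20, 20, 19, 19, 21, 22
[... 1672 characters left out ...]
2, 22, 22, 21, 21, 21, 20, 20, 18, 18, 18, 21, 23, 23, 23, 24, 23, 23, 23, 24, 23]
115 [22, 22, 22, 22, 22, 20, 19, 19, 20, 20, 21, 21, 21, 22, 22, 21, 22, 22, 23, 23, 22, 21, 20, 24, 40, 57, 65, 69, 70, 70, 69, 70, 70, 70, 70, 70, 70, 69, 70, 70, 70, 70, 67, 59, 44, 26, 18, 18, 17, 20, 21, 22, 23, 22, 22, 23, 22, 21, 21, 21, 21, 22, 21, 19, 19, 19, 21, 22, 24, 23, 23, 24, 24, 23, 24, 24]
118 [22, 22, 23, 23, 21, 20, 19, 20, 20, 21, 21, 21, 21, 21, 21, 21, 22, 22, 22, 23, 23, 21, 26, 44, 63, 73, 77, 79, 79, 79, 79, 79, 79, 79, 79, 79, 79, 79, 79, 79, 79, 79, 78, 75, 66, 48, 28, 19, 19, 19, 21, 21, 23, 23, 23, 22, 22, 22, 21, 21, 21, 22, 19, 19, 18, 19, 21, 22, 23, 24, 23, 23, 23, 23, 24, 24]
```

drive_tool --pt "0 0.004 0.06 0 0" --pt "0 0.004 0.12 0 0" --pt "0 0.004 0.17 0 0" --pt "0 0.004 0.2 0 0" --pt "0 0.004 0.2 0 0"

```text
time_s: 10.75
ee_pos: [0.5232, -0.3107, 0.0938]
ee_rot: [[-0.987, -0.161, -0.001], [-0.161, 0.987, 0.0], [0.0, 0.0, -1.0]]
force: [0.5, 0.2, -1.2]
grip_width: 0.084
gripper_force: 39.5
```

drive_tool --pt "0 0 0.01 0 0" --pt "0 0 0.02 0 0" --pt "0 0 0.02 0 0" --pt "0 0 0.02 0 0"

```text
time_s: 11.25
ee_pos: [0.5235, -0.3108, 0.0918]
ee_rot: [[-0.987, -0.161, 0.0], [-0.161, 0.987, -0.0], [-0.0, -0.0, -1.0]]
force: [-0.2, -0.4, -1.4]
grip_width: 0.084
gripper_force: 39.6
```

drive_tool --pt "0 0 0.008 0 0" --pt "0 0 0.016 0 0" --pt "0 0 0.016 0 0"

```text
time_s: 11.62
ee_pos: [0.5235, -0.3113, 0.0917]
ee_rot: [[-0.987, -0.161, 0.001], [-0.161, 0.987, 0.0], [-0.001, 0.0, -1.0]]
force: [-6.8, 3.4, 17.7]
grip_width: 0.087
gripper_force: 42.4
```

Contact with the slot floor at the expected height; release and rise.

drive_tool --pt "0 0 -0.01 0 0" --pt "0 0 -0.01 0 0.15" --pt "0 0 -0.01 0 0.35" --pt "0 0 -0.01 0 0.35" --pt "0 0 -0.01 0 0.35" --pt "0 0 -0.2 0 0.35" --pt "0 0 -0.5 0 0.35" --pt "0 0 -0.9 0 0.35" --pt "0 0 -0.9 0 0.35"

```text
time_s: 12.75
ee_pos: [0.5249, -0.3121, 0.2015]
ee_rot: [[-0.987, -0.161, 0.006], [-0.161, 0.987, -0.002], [-0.005, -0.003, -1.0]]
force: [-0.3, 0.3, -0.9]
grip_width: 0.349
gripper_force: 0.0
```

Run:
```python
from h import *
np.set_printoptions(precision=4,suppress=True)
t=robot.camera("wrist");save(t,"w7.png")
s=robot.get_state();print(s["ee_pos"],s["joints"])
i=t["image"];hsv=cv2.cvtColor(i,cv2.COLOR_RGB2HSV); m=((hsv[...,0]<16)&(hsv[...,1]>180)&(hsv[...,2]>60)).astype(np.uint8)
n,l,st,ce=cv2.connectedComponentsWithStats(m);k=1+st[1:,4].argmax();print(st[k])
v,u=np.where(l==k)
for r in(st[k][1]+20,st[k][1]+st[k][3]-10): x=u[v==r];print(r,x.min(),x.max(),atz(t,x.mean(),r,.112))
q=1.5035;R=np.array([[np.cos(q),-np.sin(q)],[np.sin(q),np.cos(q)]])
delta([*(R@[-.19,.02]+[.6196,.1088]),.25],R[:,0])
```

```text
[ 0.5241 -0.3112  0.1993] [-10.0123  19.536   45.828   94.899  -14.6963  71.6187 138.0837]
[ 255   97   14  166 2035]
117 255 268 [ 0.4718 -0.3186  0.112 ]
253 257 265 [ 0.5706 -0.3026  0.112 ]
delta [-0.8285  1.8215 -0.4228] dist mm 245.0 twist 0.2189 j7 138.1
```

```bash
cat >> h.py <<'E'
q0=np.array([.6196,.1088]);a0=1.5035
RD=np.array([[np.cos(a0),-np.sin(a0)],[np.sin(a0),np.cos(a0)]])
def d2w(x,y): return RD@[x,y]+q0
def w2d(w): return RD.T@(np.asarray(w)[:2]-q0)
E
python3 - <<'E'
from h import *
np.set_printoptions(precision=4,suppress=True)
w=d2w(-.208,.022);print(w)
delta([*w,.2],-RD[:,1])
E
```

```text
[ 0.5837 -0.0972]
delta [-0.7771  1.6798 -0.0061] dist mm 222.0 twist -1.2811 j7 138.1
```

drive_tool --pt "-0.2 0.2 0 0.17 0.35" --pt "-0.4 0.45 0 0.34 0.6" --pt "-0.6 0.7 0 0.52 1" --pt "-0.78 0.9 0 0.7 1" --pt "-0.78 0.9 0 0.86 1" --pt "-0.78 0.9 0 0.86 1"

```text
time_s: 13.55
ee_pos: [0.5979, -0.1885, 0.1963]
ee_rot: [[-0.74, 0.672, -0.002], [0.672, 0.74, -0.0], [0.001, -0.002, -1.0]]
force: [0.5, -0.8, -0.8]
grip_width: 1.0
gripper_force: 0.0
```

drive_tool --pt "0.15 0.1 0 0.17 1" --pt "0.3 0.2 0 0.34 1" --pt "0.45 0.35 0 0.52 1" --pt "0.6 0.48 0 0.7 1" --pt "0.6 0.48 0 0.86 1" --pt "0.6 0.48 0 0.86 1"

```text
time_s: 14.3
ee_pos: [0.5834, -0.0983, 0.1972]
ee_rot: [[0.065, 0.998, -0.001], [0.998, -0.065, -0.001], [-0.001, -0.001, -1.0]]
force: [-0.2, -0.5, -0.0]
grip_width: 1.002
gripper_force: 0.0
```

```bash
cat >> h.py <<'E'
def carrier(p,near=None):
    """carrier centre+yaw in dock frame from the green board's outline"""
    hsv=cv2.cvtColor(p["image"],cv2.COLOR_RGB2HSV); m=((abs(hsv[...,0].astype(int)-65)<14)&(hsv[...,1]>120)&(hsv[...,2]>35)).astype(np.uint8)
    n,l,st,ce=cv2.connectedComponentsWithStats(m); out=[]
    for k in range(1,n):
        if st[k][4]<300: continue
        c=cv2.findContours((l==k).astype(np.uint8),0,1)[0][0][:,0]
        w=np.array([w2d(atz(p,u,v,.064)) for u,v in c])*1000
        (c0,sz,an)=cv2.minAreaRect(w.astype(np.float32)); 
        if sz[0]>sz[1]: sz=sz[::-1];an-=90
        an=(an+90)%180-90
        out.append([*c0,an,*sz,st[k][4],*st[k][:4]])
    return np.array(out).round(1)
E
python3 - <<'E'
from h import *
np.set_printoptions(precision=4,suppress=True)
for n in("scene","top","wrist"):
    p=robot.camera(n);save(p,n+"8.png");print(n);print(carrier(p))
s=robot.get_state();print(s["joints"],s["ee_rot"],s["ee_pos"])
delta([*d2w(-.208,.022),.06],-RD[:,1])
E
```

```text
scene
[[ 884.3  516.5    2.8  155.9  214.1 1572.   460.     9.    52.    51. ]
 [ 184.3  397.1  -45.1  132.   159.8 1624.   275.    81.    65.    53. ]
 [-514.4  246.9    1.7   54.   100.7  715.    42.   196.    26.    38. ]
 [-113.8   24.8   -9.8   98.9  119.  1805.   219.   227.    49.    54. ]
 [-531.1   49.    13.2   77.9  151.4 2101.    23.   263.    55.    70. ]]
top
[[-543.3   40.7   11.    59.4  123.2  513.   407.   149.    27.    41. ]
 [-745.5  102.3   -3.7  130.1  239.  2430.   467.   157.    45.    76. ]
 [ 201.1  408.9  -44.8   94.2  157.8 1117.   129.   245.    58.    49. ]]
wrist
[[ -114.7    24.9    -9.6    99.1   119.6 15743.    171.      0.    177.
    135. ]
 [ -306.7   -57.2   -86.7    22.3    63.2  1007.    332.    249.     26.
     62. ]]
[-46.0278  24.8875  66.7293  97.8405 -23.7988  73.245   22.1461] [[ 0.0647  0.9979 -0.0003]
 [ 0.9979 -0.0647 -0.0001]
 [-0.0002 -0.0003 -1.    ]] [ 0.5836 -0.0988  0.1976]
delta [ 0.0131 -0.0002  1.147 ] dist mm 138.0 twist 0.0024 j7 22.1
```

drive_tool --pt "0.012 -0.04 0.4 0 1" --pt "0.012 -0.04 0.8 0 1" --pt "0.012 -0.04 0.8 0 1"

```text
time_s: 14.82
ee_pos: [0.577, -0.0963, 0.0993]
ee_rot: [[0.067, 0.998, -0.005], [0.998, -0.067, 0.0], [-0.0, -0.005, -1.0]]
force: [-0.3, 0.6, 0.3]
grip_width: 1.0
gripper_force: 0.0
```

drive_tool --pt "0 0 0.15 0 1" --pt "0 0 0.3 0 1" --pt "0 0 0.42 0 1" --pt "0 0 0.42 0 1"

```text
time_s: 15.32
ee_pos: [0.5786, -0.0961, 0.0504]
ee_rot: [[0.068, 0.998, -0.002], [0.998, -0.068, -0.0], [-0.0, -0.002, -1.0]]
force: [-0.3, 0.1, 0.1]
grip_width: 1.0
gripper_force: 0.0
```

Run:
```python
from h import *
np.set_printoptions(precision=4,suppress=True)
p=robot.camera("wrist");save(p,"w9.png");s=robot.get_state();print(s["ee_pos"],s["force"],w2d(s["ee_pos"]),carrier(p))
t=robot.camera("scene");save(t,"s9.png");print(carrier(t))
i=cv2.imread("pics/s9.png")[190:330,170:370];cv2.imwrite("pics/s9b.png",cv2.resize(i,None,fx=4,fy=4,interpolation=cv2.INTER_CUBIC))
```

```text
[ 0.5791 -0.0963  0.0512] [ 1.1559 -0.3034 -0.176 ] [-0.2074  0.0266] [[ -131.1    27.6    -9.6    66.2   120.3 45250.     81.      0.    374.
    191. ]
 [ -262.2   -62.2     0.1     8.     15.8   385.    436.    369.     35.
     15. ]]
[[ 884.6  516.6    2.8  156.6  213.8 1570.   460.     9.    52.    50. ]
 [ 184.3  397.1  -45.1  132.   159.8 1622.   275.    81.    65.    53. ]
 [-514.3  247.     1.9   54.3  100.6  708.    42.   196.    26.    38. ]
 [-113.9   24.6   -9.8   98.9  119.3 1807.   219.   227.    49.    54. ]
 [-531.    49.    13.2   78.   151.4 2094.    23.   263.    55.    70. ]]
```

View pics/s9b.png

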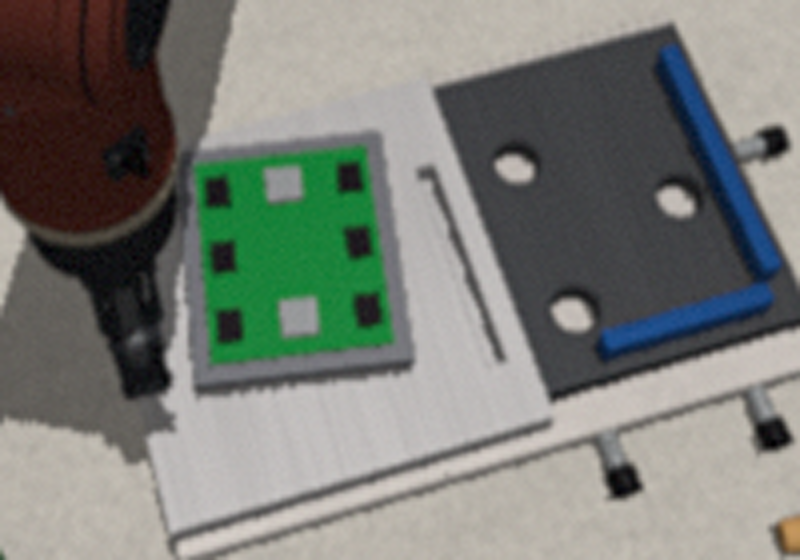

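drive_tool --pt "0.05 0 0 0 1" --pt "0.09 0 0 0 1" --pt "0.13 0 0 0 1" --pt "0.17 0 0 0 1" --pt "0.21 0 0 0 1" --pt "0.25 0 0 0 1" --pt "0.29 0 0 0 1" --pt "0.33 0 0 0 1" --pt "0.37 0 0 0 1" --pt "0.41 0 0 0 1" --pt "0.45 0 0 0 1" --pt "0.45 0 0 0 1"

```text
time_s: 16.92
ee_pos: [0.5828, -0.0413, 0.0512]
ee_rot: [[0.068, 0.998, -0.0], [0.998, -0.068, 0.001], [0.001, -0.0, -1.0]]
force: [-0.4, 0.3, -0.3]
grip_width: 1.002
gripper_force: 0.0
```

```bash
cat > st.py <<'E'
from h import *
np.set_printoptions(precision=3,suppress=True)
s=robot.get_state();print("tcp dock",w2d(s["ee_pos"])*1000,s["ee_pos"][2],"F",s["force"],s["time_s"])
c=carrier(robot.camera("scene")); print([r.tolist() for r in c if abs(r[0])<170 and abs(r[1])<100])
E
python3 st.py
```

```text
tcp dock [-152.275   26.578] 0.051234992208031 F [-0.439  0.301 -0.311] 16.925
[[-81.4, 35.3, -0.2, 99.8, 119.0, 1562.0, 235.0, 217.0, 49.0, 58.0]]
```

drive_tool --pt "0.05 0 0 0 1" --pt "0.1 0 0 0 1" --pt "0.15 0 0 0 1" --pt "0.2 0 0 0 1" --pt "0.25 0 0 0 1" --pt "0.3 0 0 0 1" --pt "0.35 0 0 0 1" --pt "0.4 0 0 0 1" --pt "0.45 0 0 0 1" --pt "0.5 0 0 0 1" --pt "0.55 0 0 0 1" --pt "0.6 0 0 0 1"

```text
time_s: 18.48
ee_pos: [0.5879, 0.0298, 0.0514]
ee_rot: [[0.068, 0.998, 0.0], [0.998, -0.068, -0.0], [-0.0, 0.0, -1.0]]
force: [0.0, -2.4, 0.2]
grip_width: 1.002
gripper_force: 1.1
```

```bash
python3 st.py
```

```text
tcp dock [-80.917  26.319] 0.05143304961890466 F [ 0.016 -2.448  0.163] 18.475
[[-10.5, 34.4, -0.3, 97.7, 118.6, 1356.0, 268.0, 210.0, 46.0, 56.0]]
```

drive_tool --pt "0.05 0 0.01 0 1" --pt "0.1 0 0.02 0 1" --pt "0.15 0 0.02 0 1" --pt "0.2 0 0.02 0 1" --pt "0.25 0 0.02 0 1" --pt "0.3 0 0.02 0 1" --pt "0.35 0 0.02 0 1" --pt "0.4 0 0.02 0 1" --pt "0.45 0 0.02 0 1" --pt "0.5 0 0.02 0 1" --pt "0.55 0 0.02 0 1" --pt "0.6 0 0.02 0 1"

```text
time_s: 20.02
ee_pos: [0.5928, 0.1018, 0.0489]
ee_rot: [[0.068, 0.998, -0.0], [0.998, -0.068, -0.0], [-0.0, -0.0, -1.0]]
force: [0.4, -2.1, -1.2]
grip_width: 0.997
gripper_force: 0.8
```

```bash
python3 st.py
```

```text
tcp dock [-8.82  26.315] 0.04893821221422946 F [ 0.399 -2.122 -1.163] 20.025
[[63.9, 34.0, -0.1, 93.2, 118.7, 1196.0, 301.0, 202.0, 43.0, 55.0]]
```

drive_tool --pt "0.03 0 0 0 1" --pt "0.06 0 0 0 1" --pt "0.085 0 0 0 1" --pt "0.085 0 0 0 1"

```text
time_s: 20.58
ee_pos: [0.5935, 0.112, 0.049]
ee_rot: [[0.068, 0.998, 0.0], [0.998, -0.068, 0.0], [0.0, 0.0, -1.0]]
force: [0.5, -0.3, 0.7]
grip_width: 1.002
gripper_force: 0.0
```

drive_tool --pt "0.01 0 0 0 1" --pt "0.02 0 0 0 1" --pt "0.02 0 0 0 1"

```text
time_s: 20.95
ee_pos: [0.5937, 0.1138, 0.0491]
ee_rot: [[0.069, 0.998, 0.0], [0.998, -0.069, -0.0], [-0.0, 0.0, -1.0]]
force: [-0.4, -1.6, 1.1]
grip_width: 1.0
gripper_force: 1.0
```

drive_tool --pt "0.01 0 0 0 1" --pt "0.018 0 0 0 1" --pt "0.018 0 0 0 1"

```text
time_s: 21.32
ee_pos: [0.5938, 0.1147, 0.0491]
ee_rot: [[0.069, 0.998, 0.0], [0.998, -0.069, -0.002], [-0.002, 0.0, -1.0]]
force: [0.2, -5.5, 1.5]
grip_width: 1.002
gripper_force: 3.0
```

```bash
python3 st.py
```

```text
tcp dock [ 4.117 26.099] 0.04907855319814468 F [ 0.194 -5.455  1.474] 21.325
[[78.1, 34.1, -0.4, 92.1, 119.3, 1166.0, 307.0, 201.0, 43.0, 54.0]]
```

drive_tool --pt "-0.05 0 0 0 1" --pt "-0.1 0 0 0 1" --pt "-0.1 0 -0.3 0 1" --pt "-0.1 0 -0.6 0 0.5" --pt "-0.1 0 -0.6 0 0" --squeeze 20

```text
time_s: 22.0
ee_pos: [0.5946, 0.1042, 0.1236]
ee_rot: [[0.068, 0.998, 0.004], [0.998, -0.068, 0.002], [0.002, 0.004, -1.0]]
force: [0.1, 1.1, -1.4]
grip_width: 0.603
gripper_force: 0.0
```

drive_tool --pt "0.3 -0.35 0 0 0" --pt "0.6 -0.7 0 0 0" --pt "0.69 -0.88 0 0 0" --pt "0.69 -0.88 0 0 0" --pt "0.69 -0.88 0 0 0"

```text
time_s: 22.62
ee_pos: [0.4936, 0.1936, 0.1209]
ee_rot: [[0.068, 0.998, 0.0], [0.998, -0.068, -0.0], [-0.0, 0.0, -1.0]]
force: [0.0, -0.3, 0.6]
grip_width: 0.003
gripper_force: 0.0
```

```bash
python3 st.py
```

```text
tcp dock [ 76.11  131.411] 0.12087639684596124 F [ 0.022 -0.316  0.551] 22.625
[[74.6, 34.4, -0.1, 99.0, 119.6, 1638.0, 292.0, 201.0, 58.0, 55.0]]
```

drive_tool --pt "0 0 0.25 0 0" --pt "0 0 0.5 0 0" --pt "0 0 0.565 0 0" --pt "0 0 0.565 0 0"

```text
time_s: 23.18
ee_pos: [0.4939, 0.193, 0.0534]
ee_rot: [[0.07, 0.998, 0.0], [0.998, -0.07, -0.001], [-0.001, 0.0, -1.0]]
force: [-0.3, -0.5, 1.1]
grip_width: -0.001
gripper_force: 0.0
```

drive_tool --pt "0 0.05 0 0 0" --pt "0 0.08 0 0 0" --pt "0 0.11 0 0 0" --pt "0 0.14 0 0 0" --pt "0 0.17 0 0 0" --pt "0 0.2 0 0 0" --pt "0 0.23 0 0 0" --pt "0 0.23 0 0 0"

```text
time_s: 24.18
ee_pos: [0.5214, 0.1919, 0.0532]
ee_rot: [[0.069, 0.998, 0.001], [0.998, -0.069, -0.0], [-0.0, 0.001, -1.0]]
force: [0.4, -0.1, 0.3]
grip_width: -0.003
gripper_force: 0.1
```

```bash
python3 st.py
```

```text
tcp dock [ 76.264 103.568] 0.053236323342501154 F [ 0.39  -0.087  0.261] 24.175
[[72.6, 19.8, -1.3, 99.5, 119.4, 1648.0, 294.0, 207.0, 57.0, 55.0]]
```

drive_tool --pt "0 -0.03 0 0 0" --pt "-0.06 -0.03 0 0 0" --pt "-0.06 0.01 0 0 0" --pt "-0.06 0.04 0 0 0" --pt "-0.06 0.07 0 0 0" --pt "-0.06 0.1 0 0 0" --pt "-0.06 0.1 0 0 0"

```text
time_s: 25.1
ee_pos: [0.5332, 0.1842, 0.0534]
ee_rot: [[0.068, 0.998, 0.001], [0.998, -0.068, 0.0], [0.0, 0.001, -1.0]]
force: [0.3, 0.1, -0.0]
grip_width: -0.002
gripper_force: 0.0
```

```bash
python3 st.py
```

```text
tcp dock [69.395 91.274] 0.05340624580385503 F [ 0.307  0.147 -0.009] 25.1
[[70.3, -1.4, 0.3, 97.8, 117.9, 1680.0, 295.0, 214.0, 59.0, 57.0]]
```

```bash
sed -i 's/def carrier(p,near=None)/def carrier(p,z=.064)/; s/atz(p,u,v,.064)/atz(p,u,v,z)/' h.py
cat > st2.py <<'E'
from h import *
p=robot.camera("scene")
for z in(.064,.062,.056,.050):
    print(z,[r[:6].tolist() for r in carrier(p,z) if abs(r[0])<170 and abs(r[1])<100])
save(p,"s12.png")
i=p["image"][:,:,::-1][180:310,240:380];cv2.imwrite("pics/s12b.png",cv2.resize(i,None,fx=4.5,fy=4.5,interpolation=cv2.INTER_CUBIC))
E
python3 st2.py
```

```text
0.064 [[70.2, -1.6, 0.1, 98.0, 117.7, 1673.0]]
0.062 [[70.8, -0.8, 0.1, 98.2, 118.0, 1673.0]]
0.056 [[72.7, 1.4, 0.1, 98.9, 118.8, 1673.0]]
0.05 [[74.6, 3.7, 0.1, 99.6, 119.7, 1673.0]]
```

View pics/s12b.png

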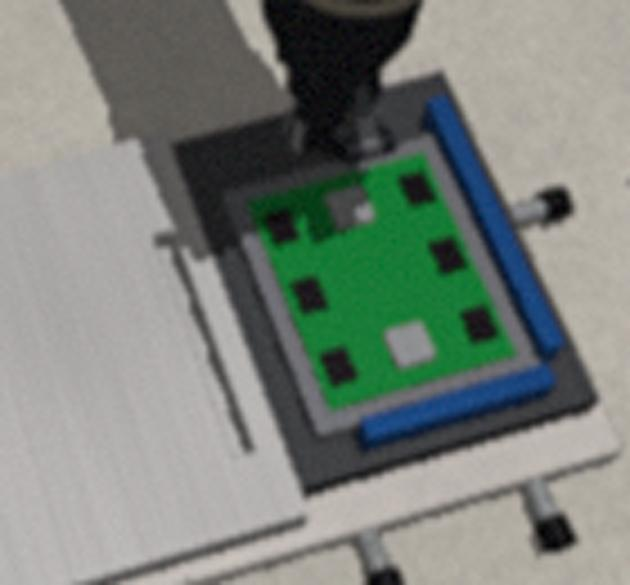

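drive_tool --pt "0 -0.05 0 0 0" --pt "0 -0.08 0 0 0" --pt "0 -0.08 -0.25 0 0" --pt "0 -0.08 -0.5 0 0" --pt "0 -0.08 -0.5 0 0"

```text
time_s: 25.82
ee_pos: [0.5236, 0.1852, 0.115]
ee_rot: [[0.068, 0.998, 0.003], [0.998, -0.068, 0.002], [0.002, 0.002, -1.0]]
force: [0.1, 0.0, 0.2]
grip_width: -0.003
gripper_force: 0.0
```

drive_tool --pt "0.043 0.3 0 0 0" --pt "0.043 0.6 0 0 0" --pt "0.043 0.81 0 0 0" --pt "0.043 0.81 0.2 0 0" --pt "0.043 0.81 0.35 0 0" --pt "0.043 0.81 0.35 0 0"

```text
time_s: 26.58
ee_pos: [0.6185, 0.1831, 0.0692]
ee_rot: [[0.068, 0.998, -0.003], [0.998, -0.068, -0.001], [-0.001, -0.003, -1.0]]
force: [0.3, 0.2, 0.1]
grip_width: 0.004
gripper_force: 0.0
```

```bash
python3 st.py
```

```text
tcp dock [74.086  6.137] 0.06922073939349466 F [0.254 0.226 0.061] 26.575
[[70.1, -1.7, 0.5, 97.3, 117.2, 1106.0, 295.0, 219.0, 59.0, 52.0]]
```

Not yet touching at z 0.069, so the carrier is low; press gently.

drive_tool --pt "0 0 0.05 0 0" --pt "0 0 0.08 0 0" --pt "0 0 0.09 0 0" --pt "0 0 0.09 0 0"

```text
time_s: 27.12
ee_pos: [0.6201, 0.1832, 0.0605]
ee_rot: [[0.068, 0.998, 0.0], [0.998, -0.068, 0.0], [0.0, 0.0, -1.0]]
force: [-0.5, 0.6, -0.2]
grip_width: -0.002
gripper_force: 0.0
```

drive_tool --pt "0 0 0.01 0 0" --pt "0 0 0.016 0 0" --pt "0 0 0.016 0 0"

```text
time_s: 27.5
ee_pos: [0.62, 0.1832, 0.0584]
ee_rot: [[0.068, 0.998, -0.0], [0.998, -0.068, -0.0], [-0.0, -0.0, -1.0]]
force: [0.2, 0.8, -0.6]
grip_width: -0.005
gripper_force: 0.0
```

drive_tool --pt "0 0 0.01 0 0" --pt "0 0 0.016 0 0" --pt "0 0 0.016 0 0"

```text
time_s: 27.88
ee_pos: [0.6202, 0.1832, 0.0582]
ee_rot: [[0.069, 0.998, -0.0], [0.998, -0.069, 0.001], [0.001, -0.0, -1.0]]
force: [-7.5, -0.5, 16.0]
grip_width: 0.001
gripper_force: 8.2
```

drive_tool --pt "0 0 -0.05 0 0" --pt "0 0 -0.4 0 0" --pt "0 0 -0.9 0 0" --pt "0 0 -0.9 0 0"

```text
time_s: 28.38
ee_pos: [0.6226, 0.183, 0.1693]
ee_rot: [[0.069, 0.998, 0.007], [0.998, -0.069, 0.002], [0.003, 0.007, -1.0]]
force: [-0.2, -0.5, -1.1]
grip_width: -0.002
gripper_force: 0.0
```

drive_tool --pt "-0.3 -0.3 -0.2 0 0" --pt "-0.6 -0.6 -0.4 0 0" --pt "-0.9 -0.8 -0.5 0 0" --pt "-0.9 -0.8 -0.5 0 0" --pt "-0.9 -0.8 -0.5 0 0"

```text
time_s: 29.0
ee_pos: [0.5167, 0.0831, 0.2243]
ee_rot: [[0.067, 0.998, -0.0], [0.998, -0.067, 0.001], [0.001, -0.0, -1.0]]
force: [0.3, 0.5, -0.9]
grip_width: 0.0
gripper_force: 0.0
```

```bash
python3 st2.py
python3 - <<'E'
from h import *
p=robot.camera("scene")
for q in("paste_jar","tape","panel"):
    for r in robot.find_in(p,q)[:1]: print(q,round(r["p"],2),np.round(r["extent"],1))
i=p["image"][:,:,::-1];cv2.imwrite("pics/fin.png",cv2.resize(i[130:384,0:400],None,fx=2,fy=2,interpolation=cv2.INTER_CUBIC))
E
```

```text
0.064 [[70.5, -2.0, 0.2, 97.5, 117.0, 1678.0]]
0.062 [[71.2, -1.2, 0.2, 97.8, 117.2, 1678.0]]
0.056 [[73.0, 1.0, 0.2, 98.5, 118.1, 1678.0]]
0.05 [[74.9, 3.3, 0.2, 99.2, 118.9, 1678.0]]
paste_jar 0.6 [155.4 335.6  40.6  36. ]
tape 0.57 [378.4 148.2  31.9  33.7]
panel 0.61 [ 96.2 270.6  34.7  60.9]
```

View pics/fin.png

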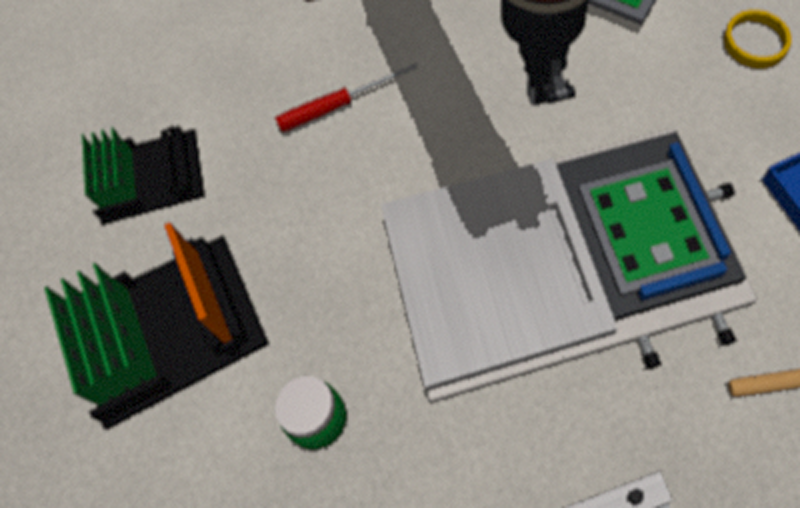

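The picture shows the panel standing in the larger rack's free slot (near 200,285). The carrier is seated in the nest (near 655,225), and the jar and the tape are where they started.

```bash
python3 -c "
from rig import robot
print(robot.sign_off())"
```

```text
the job is handed in; nothing more can be done
None
```

The job is handed in at about 29 s: the panel stands in the larger rack's free slot, the carrier sits flush in the nest (a gentle press met its top at the expected 50 mm), and the jar and tape are undisturbed.

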